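# Load an oil filter into the bench filling slide

## Robot

A 7-joint arm with a two-finger parallel gripper is mounted at the origin on a cart in front of the work surface, level with it; the furniture and walls round the work are solid. World frame = base frame: x ahead of the robot, y to its left, z up, the work surface at z = 0. Lengths are in m, angles in rad, forces in N, time in s.
With the tool pointing down it reaches from about 0.425 to 0.825 m from the base axis. Payload 3.6 kg.
Tool frame: the origin (TCP) lies where the fingers leave the gripper's body, on its centre line; the fingertips stand 73 mm ahead of it and the grasp point (between the pads) lies 54 mm ahead of it; z points along the fingers, y is the line along which they close (so a half turn about z gives the same grasp; the last joint's range is limited). The gripper opens to 85 mm and grips with 20 to 120 N. Pads are 22 mm wide; open, the fingers measure 114 mm over their backs; the gripper's body (76 mm by 85 mm) begins 54 mm behind the grasp point. The pads swing forward as they close: fully open they stand 13 mm farther back than shut.
Start: joints at [-1.365, 0.615, -0.013, 1.423, 0.008, 1.103, -0.04], TCP at [0.15, 0.632, 0.304] pointing down, gripper open.
Joint ranges: [-3.12, 3.12], [-0.3, 2.06], [-1.34, 1.32], [0.26, 2.42], [-1.36, 4.5], [0.01, 1.98], [-2.84, 2.84]. Speed limits (rad/s): [2.79, 2.79, 3.14, 3.14, 3.14, 3.14, 3.14].

## Interface

Orientations are given as a unit quaternion [x, y, z, w].
In Python, from station import arm, snapshot, camera_info, ticket gives the robot as it stands. Calls block until the motion is done:
- arm.movep(position, orientation): joint-space move of the TCP to a pose.
- arm.line_to(position, velocity=0.15, ori=None): straight line of the TCP; ori=None keeps the orientation; velocity is the mean speed in m/s.
- arm.move_j(angles): joint-space move.
- arm.move_gripper(opening, effort=None): opening from 0.0 (shut) to 1.0 (fully open); effort is the grip in N (None keeps the last); returns when the fingers have stopped.
- arm.pause(seconds).
- arm.ik(position, orientation): joint angles nearest the present ones, or None.
- snapshot(name): name is "scene" or "top"; returns the picture (400x640x3 uint8, blue, green, red); there is no depth.
- camera_info(name): a dict with "fx", "fy", "cx", "cy" (pixels), "R" (3x3) and "t" (3): a world point X has camera coordinates R X + t. Camera axes: x right, y down, z forward; pixel columns grow to the right and rows downward; lengths in m; the calibration is good to about 2 mm. A picture is of the moment at which its call begins. camera_info takes no time and is no camera call.
A pose or a line that the arm cannot do raises arm.MotionError and nothing moves.
- ticket.finish_job(): hands the job in; it is judged then, once.
Readings, each from a call of its own:
- arm.read_time(): time.
- arm.read_joint_positions(): joint angles.
- arm.read_dq(): joint speeds.
- arm.read_effort(): joint torques, N m.
- arm.read_tool_pos(): TCP position.
- arm.read_eef_rot(): TCP orientation.
- arm.read_ft_force(): force on the tool from outside, world axes, zero at the start.
- arm.read_wrist_torque(): the same for the moment, N m.
- arm.read_opening(): opening from 0.0 (shut) to 1.0 (fully open).
- arm.read_finger_force(): force on a finger pad.
Only numpy, scipy, OpenCV 4.12 (cv2) and the standard library are available. Lean on these libraries where they do the work, as an engineer would, in place of code of your own. Each camera call takes 0.05 s, during which the arm holds its last target. There are 200 camera calls.

## Task

Get the oil filter ready for pre-filling at the filling slide: holding the carriage's lock tab pressed, slide the carriage well clear of the spout, let it lock there, and set the round-bottomed filter level and centred in the carriage's ring, open end up. Then, again holding the tab pressed, slide the loaded carriage back until the filter's middle hole is under the spout, and let go so that the tab springs up and locks. Do not bump the spout stand, and leave the spray can, the carton and the tape measure round the filter where they are.

Things in the scene. Friction and masses are not known exactly. Their poses are not given: they have to be found in the camera images.
- carriage (a joint): Position of the carriage on its rail, m: 0 at the right-hand end stop, 0.24 at the left-hand one; grows along +y of slide_base (robot's left). The ring's centre is at y = joint - 0.12 in that frame. It moves only while the lock tab is held down, then drags with about 1.5 N. It locks in notches 10 mm apart: 0.00, 0.01, 0.02 ... 0.24 (within 1 mm).
- lock_tab (a joint): Angle of the lock tab, rad: 0 = up and locked (nose between two rack teeth), 0.36 = pressed fully down on its stop. The nose is clear of the teeth from about 0.27. A spring (about 3.5 N at the pad, 6.5 N fully down) returns it; let go over a tooth's top, the nose wedges itself and the carriage into the next notch.
- tab_pad (a point): Middle of the top of the lock tab's steel thumb pad, 46 mm (x) by 51 mm (y) between two 10 mm high side lips to push against. It juts from the carriage's front, 126 mm before the ring's axis, and tilts about a pivot 44 mm behind this point, parallel to the rail. Let go, this point is 47 mm above the bench and the pad rises towards the robot by 0.17 rad; fully pressed: 31 mm, falling by 0.19 rad.
- slide_base: Filling slide: grey base plate 166 x 372 x 8 mm fixed to the bench, with an aluminium rail and a toothed rack along its y axis. Origin on the bench, under the line on which the ring's centre travels, at mid-rail; its -x side (front) faces the robot.
- ring_centre (a point): Centre of the upper rim of the black ring seat on the carriage, 58 mm above the bench; the ring is 54 mm wide inside and 72 mm outside, 14 mm high above the carriage's deck (94 mm along the rail, 82 mm across). With the filter seated, the filter's lowest point is 10.5 mm below this point.
- spout_tip (a point): Lower end of the brass spout, 148 mm above the bench, straight above the line on which the ring's centre travels. The spout is 16 mm thick and hangs from a brass pipe (tap handle up to 0.20 m) from a fixed stand behind the rail, whose steel tank, 68 mm wide, reaches 0.30 m above the bench, its axis 80 mm behind the spout.
- spout_stand: The spout's stand (foot, post, tank, pipe and spout). Origin under the spout's tip, at the base plate's upper face, 8 mm above the bench.
- filter_centre (a point): Centre of the oil filter, a white canister 62 mm in diameter and 82 mm high, about 0.3 kg; z points to its open end (end plate with gasket, a middle hole and eight small ones). Its bottom is a dome of 40 mm radius; the straight side begins 15 mm above the dome's lowest point. It starts upright in the hole of a roll of black tape (96 mm wide, 20 mm high), fixed.
- filter_mouth (a point): Middle of the filter's open end, 41 mm above its centre; z as the filter's axis.
- filter: The same oil filter; origin at the lowest point of its dome.
- aerosol_can: Spray can, 66 mm wide, 230 mm high, standing near the filter, behind it or in front of it to the left; origin at the middle of its underside. To be left alone.
- tape_measure: Yellow tape measure, 37 x 74 mm and 62 mm high, standing on the bench in front of the filter; origin at the middle of its underside. To be left alone.
- patch_box: Small carton, 60 x 90 mm and 32 mm high, lying near the filter, in the other of the spray can's two places; origin at the middle of its underside. To be left alone.

How it is judged:
By the outcome, as a careful person would: the job done as asked, in the order asked, and still so for the second after the job is handed in, with the robot touching nothing.
It also fails if it takes over 72 s, if anything falls off the work surface, if the arm or the gripper's body presses on something with over 40 N, if the wrist force passes 120 N, or if a joint passes its speed limit or range.

## Working session

There is one attempt and no reset: what is moved stays moved. The work goes in short steps, each a Python script; the robot and the scene stay as the last script left them, time stands still between calls to the robot, and variables do not carry over. Pictures are saved under pics/ and viewed, at most 12 in all, crops included, and the job is handed in when it is done.

```bash
ls; mkdir -p pics; python3 - <<'E'
from station import arm, snapshot, camera_info
import cv2
for n in("scene","top"):
    cv2.imwrite(f"pics/{n}0.png",snapshot(n)); c=camera_info(n); print(n,c)
print(arm.read_time(),arm.read_eef_rot(),arm.read_tool_pos(),arm.read_opening())
E
```

```text
pics
scene {'fx': 455.5172273056758, 'fy': 455.5172273056758, 'cx': 317.59101558947185, 'cy': 200.3729199079842, 'R': array([[ 0.84244881, -0.53849234, -0.01749312],
       [-0.2202542 , -0.31458404, -0.92332279],
       [ 0.49169919,  0.78170511, -0.38362615]]), 't': array([-0.37854983,  0.25050951,  0.90755521])}
top {'fx': 408.25668909824293, 'fy': 408.25668909824293, 'cx': 322.985648983883, 'cy': 195.31209892192157, 'R': array([[-0.02425691, -0.99918557, -0.03224604],
       [-0.99398659,  0.02755089, -0.10597932],
       [ 0.10678141,  0.0294814 , -0.99384535]]), 't': array([0.12129602, 0.54108472, 1.18053073])}
0.1 [ 1.16085712e-01  9.93238485e-01 -1.18457091e-03 -1.30484111e-04] [0.14980207 0.63194685 0.30285259] 0.9992429702434394
```

View pics/scene0.png

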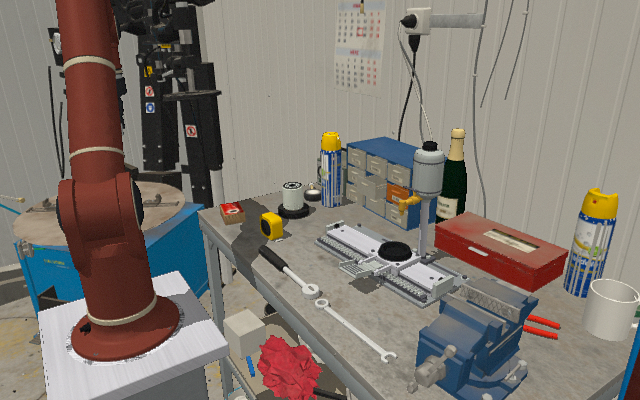

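View pics/top0.png

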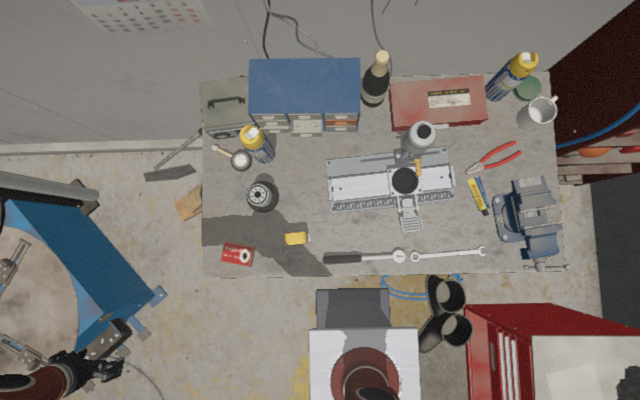

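The scene view shows the filter near (291,195), standing in the tape roll. The slide runs from (320,230) to (470,300), with the ring at (396,250) and the spout near (412,205). In the top view the filter's mouth is at (260,195), the ring at (404,180) and the tab at (410,220). I'll zoom in on both.

```bash
python3 - <<'E'
import cv2,numpy as np
t=cv2.imread("pics/top0.png");s=cv2.imread("pics/scene0.png")
a=cv2.resize(t[115:245,315:470],None,fx=5,fy=4.6*5/4.6*0.9,interpolation=cv2.INTER_CUBIC)
cv2.imwrite("pics/c1.png",cv2.resize(t[125:245,315:465],(750,600),interpolation=cv2.INTER_CUBIC))
cv2.imwrite("pics/c2.png",cv2.resize(s[175:305,310:475],(762,600),interpolation=cv2.INTER_CUBIC))
b=cv2.resize(t[170:270,215:315],(400,400),interpolation=cv2.INTER_CUBIC)
c=cv2.resize(s[170:270,215:315],(400,400),interpolation=cv2.INTER_CUBIC)
cv2.imwrite("pics/c3.png",np.hstack([b,c]))
E
```

```text
(no output)
```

View pics/c1.png

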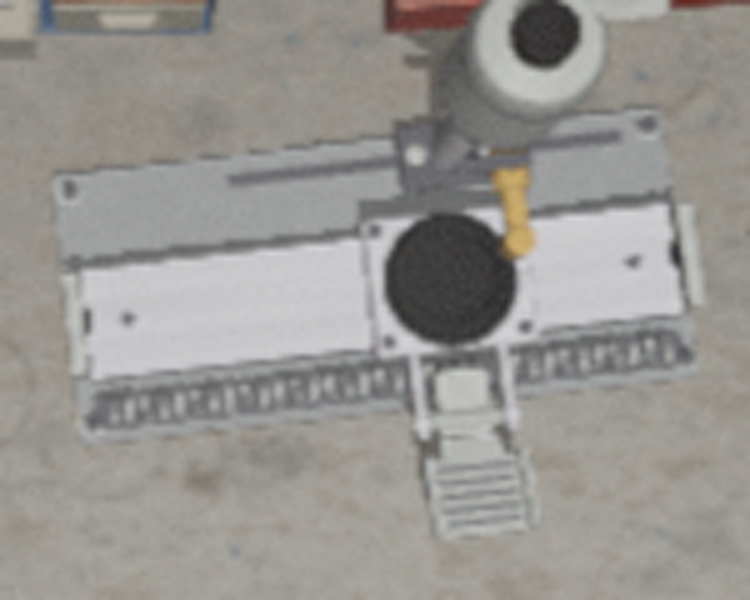

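View pics/c2.png

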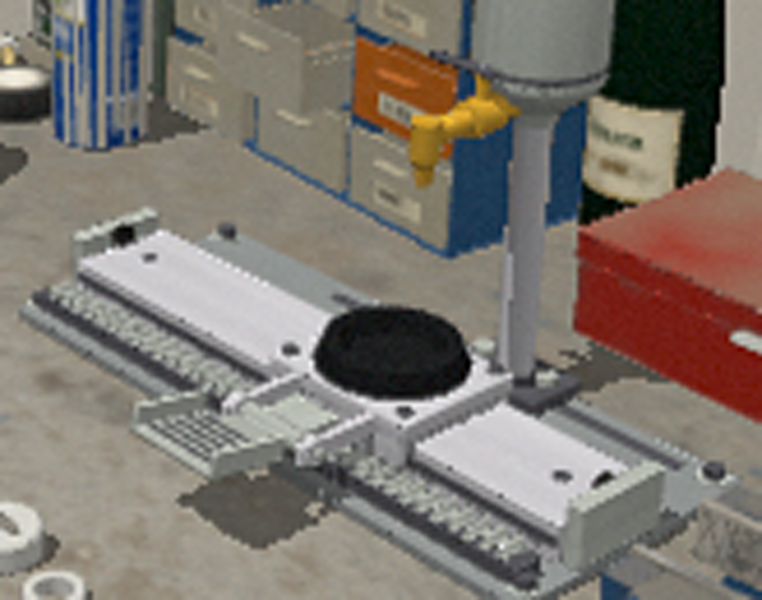

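View pics/c3.png

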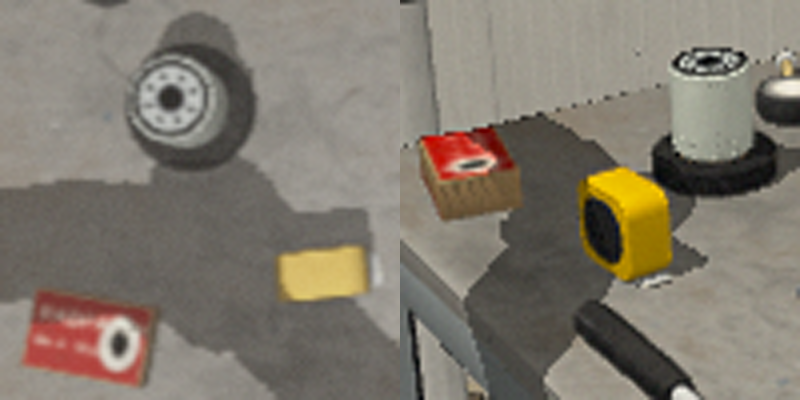

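c1, the top view at 5x, has the plate corners at (55,175), (660,110), (693,370) and (85,437). The ring is at (451,278), the spout at about (517,243) and the pad at (481,497). c2, the scene view, shows the spout tip at (424,184) and the ring at (393,340). c3 shows the filter's mouth hole at (171,97) in the top view and (710,63) in the scene view, with the tape measure in front and the carton front-left. Next I'll solve for the poses.

```bash
cat > h.py <<'E'
import numpy as np
from scipy.optimize import least_squares
from scipy.spatial.transform import Rotation as Ro
from station import arm, snapshot, camera_info, ticket
C={n:camera_info(n) for n in("top","scene")}
def proj(n,X):
    c=C[n];p=c["R"]@np.asarray(X)+c["t"];return np.array([c["fx"]*p[0]/p[2]+c["cx"],c["fy"]*p[1]/p[2]+c["cy"]])
def onplane(n,uv,z):
    return least_squares(lambda p:proj(n,[*p,z])-uv,[.6,0]).x
E
python3 - <<'E'
from h import *
T=lambda u,v:np.array([315+u/5,125+v/5]); S=lambda u,v:np.array([310+u/4.618,175+v/4.615])
T3=lambda u,v:np.array([215+u/4,170+v/4]); S3=lambda u,v:np.array([215+(u-400)/4,170+v/4])
def W(p,x,y,z):
    c,s=np.cos(p[2]),np.sin(p[2]);return [p[0]+c*x-s*y,p[1]+s*x+c*y,z]
def obs(p):
    q=p[3]-.12
    return [("top",T(55,175),W(p,.083,.186,.008)),("top",T(660,110),W(p,.083,-.186,.008)),("top",T(693,370),W(p,-.083,-.186,.008)),("top",T(85,437),W(p,-.083,.186,.008)),
    ("scene",S(22,312),W(p,-.083,.186,.008)),("scene",S(738,480),W(p,.083,-.186,.008)),
    ("top",T(451,278),W(p,0,q,.058)),("scene",S(393,340),W(p,0,q,.058)),("top",T(481,497),W(p,-.126,q,.047)),
    ("scene",S(424,184),W(p,0,p[4],.148)),("top",T(517,243),W(p,0,p[4],.150))]
f=lambda p:np.concatenate([proj(n,X)-uv for n,uv,X in obs(p)])
r=least_squares(f,[.6,-.05,.1,.1,-.03]);print(r.x.round(4));print(r.fun.reshape(-1,2).round(1).tolist())
m=least_squares(lambda X:np.r_[proj("top",X)-T3(171,97),proj("scene",X)-S3(710,63)],[.6,.3,.09]);print("mouth",m.x.round(4),m.fun.round(2))
print("tape",[onplane("top",T3(u,v),.062).round(3).tolist() for u,v in((278,252),(368,248),(370,295),(283,300))])
print("box",[onplane("top",T3(u,v),.032).round(3).tolist() for u,v in((37,290),(158,305),(145,385),(24,370))])
print("can base",onplane("scene",np.array([331,205.]),0).round(3), "can top",onplane("top",np.array([250,133.]),.23).round(3))
print("tank",W(r.x,.08,r.x[4],0),"tip",W(r.x,0,r.x[4],0))
E
```

```text
[ 0.5826 -0.0955  0.0738  0.0823 -0.0533]
[[-0.0, 0.9], [1.1, 1.3], [1.8, 3.6], [-0.6, 2.6], [-2.6, -0.9], [-0.3, 1.5], [0.1, -2.8], [1.4, -1.5], [-1.3, -3.0], [1.7, -0.5], [-1.5, -1.5]]
mouth [0.5464 0.2902 0.0896] [ 0.1  -0.19 -0.22  0.01]
tape [[0.435, 0.219], [0.436, 0.155], [0.403, 0.154], [0.401, 0.216]]
box [[0.412, 0.402], [0.399, 0.312], [0.341, 0.322], [0.354, 0.411]]
can base [0.676 0.276] can top [0.686 0.282]
tank [np.float64(0.6663476457223436), np.float64(-0.142718820245687), 0] tip [np.float64(0.5865652404601089), np.float64(-0.14861524378649044), 0]
```

```bash
python3 - <<'E'
from h import *
T=lambda u,v:np.array([315+u/5,125+v/5]); S=lambda u,v:np.array([310+u/4.618,175+v/4.615])
def W(p,x,y,z):
    c,s=np.cos(p[2]),np.sin(p[2]);return [p[0]+c*x-s*y,p[1]+s*x+c*y,z]
def obs(p):
    q=p[3]-.12;d=p[5]
    return [("top",T(55,175),W(p,d+.083,.186,.008)),("top",T(660,110),W(p,d+.083,-.186,.008)),("top",T(693,370),W(p,d-.083,-.186,.008)),("top",T(85,437),W(p,d-.083,.186,.008)),
    ("scene",S(22,312),W(p,d-.083,.186,.008)),("scene",S(738,480),W(p,d+.083,-.186,.008)),
    ("top",T(451,278),W(p,0,q,.055)),("scene",S(393,340),W(p,0,q,.058)),("top",T(481,497),W(p,-.126,q,.047)),
    ("scene",S(424,184),W(p,0,p[4],.148)),("top",T(517,243),W(p,0,p[4],.150))]
f=lambda p:np.concatenate([proj(n,X)-uv for n,uv,X in obs(p)])
r=least_squares(f,[.6,-.05,.1,.1,-.03,0],loss='soft_l1');print(r.x.round(4));print(f(r.x).reshape(-1,2).round(1).tolist())
p=r.x
for n,x,y in(("ring",0,p[3]-.12),("pad",-.126,p[3]-.12),("tip",0,p[4]),("ring@.24",0,.12),("pad@.24",-.126,.12)): print(n,np.round(W(p,x,y,0),4))
for q in("down",):
  R=Ro.from_euler('z',p[2])*Ro.from_quat([1,0,0,0])
  for y in (p[3]-.12,.10): print(arm.ik([*W(p,-.126,y,0)[:2],.13],R.as_quat()))
print(arm.ik([.5464,.2902,.2],[1,0,0,0]),arm.read_joint_positions())
E
```

```text
[ 0.5752 -0.0952  0.081   0.0802 -0.0562  0.0137]
[[-0.7, -0.6], [0.3, -1.1], [1.4, 1.1], [-0.8, 1.0], [-1.1, -1.5], [1.3, 0.0], [0.7, -0.3], [-0.3, -0.4], [-0.2, -0.7], [0.3, 0.6], [-0.4, 1.0]]
ring [ 0.5784 -0.1349  0.    ]
pad [ 0.4529 -0.1451  0.    ]
tip [ 0.5798 -0.1512  0.    ]
ring@.24 [0.5655 0.0244 0.    ]
pad@.24 [0.4399 0.0142 0.    ]
[ 0.06821795  0.64208742  0.29178681  2.09808047 -0.4035471   0.45415959
 -0.81911458]
[-0.25816344  0.61819897  0.3255316   2.18887384 -0.49185595  0.40332544
 -1.02163878]
[-0.91030153  0.76888667  0.68170771  1.65103401 -0.57703473  0.93254345
 -1.58315203] [-1.36449943  0.61581101 -0.01264964  1.42476457  0.00810386  1.10345046
 -0.04039381]
```

```bash
cat >> h.py <<'E'
YAW=.081; ORG=np.array([.5752,-.0952])
DOWN=(Ro.from_euler('z',YAW)*Ro.from_quat([1,0,0,0])).as_quat()
def W(x,y,z):
    c,s=np.cos(YAW),np.sin(YAW);return np.array([ORG[0]+c*x-s*y,ORG[1]+s*x+c*y,z])
def local(P):
    c,s=np.cos(YAW),np.sin(YAW);d=np.asarray(P)[:2]-ORG;return np.array([c*d[0]+s*d[1],-s*d[0]+c*d[1]])
def lforce():
    f=arm.read_ft_force();c,s=np.cos(YAW),np.sin(YAW);return np.round([c*f[0]+s*f[1],-s*f[0]+c*f[1],f[2]],2)
E
python3 - <<'E'
from h import *
import cv2
arm.movep([.40,.28,.30],DOWN)
arm.move_gripper(.12)
arm.movep(W(-.133,-.04,.19),DOWN)
arm.line_to(W(-.133,-.04,.135),.1)
print(arm.read_time(),arm.read_opening(),arm.read_tool_pos(),lforce())
a=snapshot("scene")[190:290,320:440];b=snapshot("top")[150:250,350:470]
cv2.imwrite("pics/d1.png",cv2.resize(np.vstack([a,b]),None,fx=3,fy=3,interpolation=cv2.INTER_CUBIC))
E
```

```text
4.7167 0.11993628298445493 [ 0.44615992 -0.14580572  0.13523742] [-0.96  0.04 -0.91]
```

View pics/d1.png

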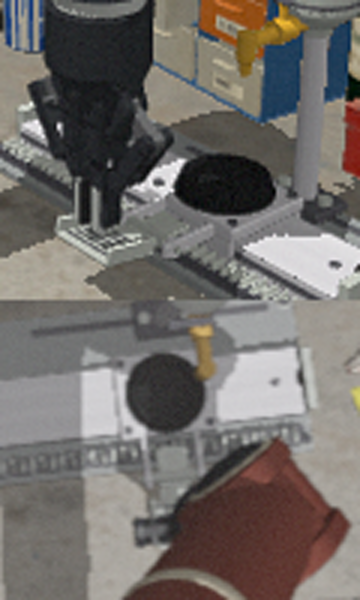

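The fingers hang over the pad between its lips, at about (98,225). Now I'll press down while watching the force.

```bash
python3 - <<'E'
from h import *
for z in np.r_[.128,.124,np.arange(.121,.096,-.002)]:
    arm.line_to(W(-.133,-.04,z),.05); f=lforce(); print(round(z,3),arm.read_tool_pos()[2].round(4),f)
    if f[2]>9: break
print(arm.read_time())
E
```

```text
0.128 0.1278 [ 0.08 -0.51  0.2 ]
0.124 0.1238 [ 1.25 -0.03  0.2 ]
0.121 0.1211 [ 0.26 -0.31  1.52]
0.119 0.119 [-0.58 -1.63  3.37]
0.117 0.1169 [-0.97 -1.1   3.09]
0.115 0.1149 [-0.41 -1.16  3.33]
0.113 0.1129 [-1.21 -1.28  3.08]
0.111 0.111 [-2.05 -0.95  4.97]
0.109 0.109 [-2.94 -1.06  4.53]
0.107 0.107 [-2.63 -0.32  4.44]
0.105 0.1051 [-3.21 -1.47  5.62]
0.103 0.1035 [-3.51 -0.62  8.42]
0.101 0.1029 [-5.23  1.13 20.74]
8.1083
```

```bash
python3 - <<'E'
from h import *
import cv2
arm.line_to(W(-.133,-.04,.1022),.05); print(lforce())
for y in (-.036,-.032,-.028,0,.05,.09,.102,.104):
    arm.line_to(W(-.133,y,.1022),.08); print(y,local(arm.read_tool_pos()).round(4),lforce())
print(arm.read_time())
a=snapshot("scene")[175:295,300:440]
cv2.imwrite("pics/d2.png",cv2.resize(a,None,fx=4,fy=4,interpolation=cv2.INTER_CUBIC))
E
```

```text
[-3.81 -0.12 12.87]
-0.036 [-0.133  -0.0362] [-4.3   0.1  13.57]
-0.032 [-0.133  -0.0322] [-4.51 -0.38 12.96]
-0.028 [-0.133  -0.0282] [-4.44 -0.68 14.52]
0 [-0.1331  0.0012] [-3.96  2.29 14.71]
0.05 [-0.1333  0.0512] [-3.6   1.64 15.64]
0.09 [-0.1335  0.0915] [-4.71  1.05 16.69]
0.102 [-0.1335  0.1035] [-5.09  1.17 17.06]
0.104 [-0.1335  0.1047] [-4.5   0.06 15.86]
11.5833
```

View pics/d2.png

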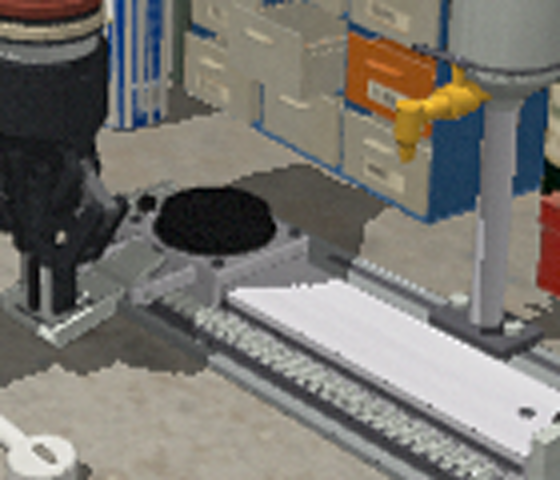

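The carriage slid left, with the ring now at (213,222) in the crop. I'll lift so it locks, measure the ring, and move over the filter.

```bash
python3 - <<'E'
from h import *
import cv2
arm.line_to(W(-.133,.104,.118),.06)
arm.line_to(W(-.133,.104,.22),.2)
arm.move_gripper(1.0)
arm.movep([.5464,.2902,.22],DOWN)
print(arm.read_time(),arm.read_tool_pos())
s=snapshot("scene");t=snapshot("top")
cv2.imwrite("pics/s3.png",s);cv2.imwrite("pics/t3.png",t)
for n,im in(("top",t),("scene",s)):
    ec=proj(n,W(0,.10,.058)); u,v=ec.astype(int)
    g=im[v-22:v+23,u-25:u+26].max(2)<60
    k,l,st,ce=cv2.connectedComponentsWithStats(g.astype(np.uint8))
    i=1+st[1:,4].argmax();print(n,"expect",ec.round(1),"blob",st[i]+[u-25,v-22,0,0,0],ce[i]+[u-25,v-22])
a=cv2.resize(s[160:260,240:340],(400,400),interpolation=cv2.INTER_CUBIC)
b=cv2.resize(t[130:230,290:390],(400,400),interpolation=cv2.INTER_CUBIC)
cv2.imwrite("pics/d3.png",np.hstack([a,b]))
E
```

```text
14.6167 [0.54672026 0.28755744 0.22030514]Traceback (most recent call last):
  File "<stdin>", line 14, in <module>
ValueError: attempt to get argmax of an empty sequence
```

```bash
python3 - <<'E'
from h import *
import cv2
s=cv2.imread("pics/s3.png");t=cv2.imread("pics/t3.png")
print(arm.read_tool_pos(), proj("top",W(0,.1,.058)),proj("scene",W(0,.1,.058)))
a=cv2.resize(s[170:270,270:370],(400,400),interpolation=cv2.INTER_CUBIC)
b=cv2.resize(t[130:230,290:390],(400,400),interpolation=cv2.INTER_CUBIC)
cv2.imwrite("pics/d3.png",np.hstack([a,b]))
E
```

```text
[0.54688666 0.28737167 0.22056372] [357.89338432 185.43404106] [354.95919746 227.93137525]
```

View pics/d3.png

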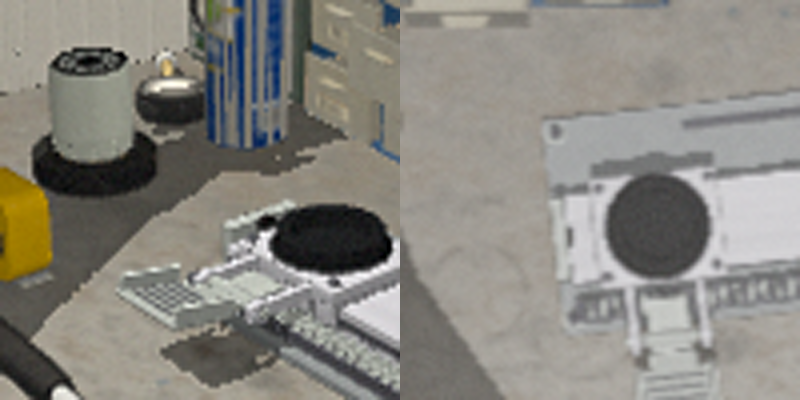

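The filter hasn't moved. The ring is at top-view pixel (354.5,186.5) and scene pixel (353,229). The tab is up, so the carriage looks locked at q≈0.23. I'll check that numerically with a blob centroid in both pictures, then grasp the filter.

```bash
python3 - <<'E'
from h import *
import cv2
def blob(im,u,v,w=17,thr=75):
    g=(im[v-w:v+w+1,u-w:u+w+1].max(2)<thr).astype(np.uint8)
    k,l,st,ce=cv2.connectedComponentsWithStats(g);i=1+st[1:,4].argmax();return (ce[i]+[u-w,v-w]).round(2),st[i]
print("top0",blob(cv2.imread("pics/top0.png"),405,181)); print("top3",blob(cv2.imread("pics/t3.png"),354,186))
print("sc0",blob(cv2.imread("pics/scene0.png"),396,250,20)); print("sc3",blob(cv2.imread("pics/s3.png"),353,229,20))
for q in(.07,.08,.09,.22,.23,.24): print(q,proj("top",W(0,q-.12,.053)).round(1),proj("scene",W(0,q-.12,.053)).round(1))
arm.line_to([.5464,.2902,.16],.15);print(arm.read_tool_pos())
arm.line_to([.5464,.2902,.116],.1); print(arm.read_tool_pos(),arm.read_ft_force())
arm.move_gripper(0.0,40); print(arm.read_opening(),arm.read_finger_force(),arm.read_tool_pos(),arm.read_time(),arm.read_ft_force())
E
```

```text
top0 (array([404.51, 180.32]), array([  5,   4,  25,  26, 492], dtype=int32))
top3 (array([353.71, 186.04]), array([  5,   5,  25,  25, 383], dtype=int32))
sc0 (array([394.55, 251.08]), array([  2,  11,  34,  20, 533], dtype=int32))
sc3 (array([351.8 , 229.13]), array([  1,  12,  34,  18, 427], dtype=int32))
0.07 [409.2 180.1] [397.9 251.8]
0.08 [405.8 180.4] [394.7 250.2]
0.09 [402.4 180.8] [391.6 248.6]
0.22 [357.8 185.7] [354.9 229.7]
0.23 [354.4 186. ] [352.4 228.4]
0.24 [351.  186.4] [349.8 227. ]
[0.54694666 0.28958525 0.1604964 ]
[0.5467355  0.29014038 0.11624145] [-0.28189967 -0.36348758  1.27490407]
0.7124698553821951 43.069058395922184 [0.54691224 0.29023726 0.11691793] 16.2 [0.29243555 0.01959073 3.13251036]
```

```bash
python3 - <<'E'
from h import *
import cv2
arm.line_to([.5464,.2902,.23],.15); print(lforce(),arm.read_opening())
P=W(0,.1115,0)
arm.line_to([P[0],P[1],.23],.2)
arm.line_to([P[0],P[1],.175],.12); arm.pause(.3)
print(P,arm.read_tool_pos(),lforce(),arm.read_time(),Ro.from_quat(arm.read_eef_rot()).as_matrix()[:,2])
s=snapshot("scene");t=snapshot("top")
cv2.imwrite("pics/s4.png",s)
cv2.imwrite("pics/d4.png",np.hstack([cv2.resize(s[160:260,300:400],(400,400),interpolation=cv2.INTER_CUBIC),cv2.resize(t[130:230,290:390],(400,400),interpolation=cv2.INTER_CUBIC)]))
E
```

```text
[ 0.01  0.84 -3.55] 0.7101037075700639
[0.56617837 0.01593442 0.        ] [0.56650215 0.01592039 0.17566186] [-0.02 -0.68 -1.81] 19.5417 [ 1.31680244e-03  1.17785772e-04 -9.99999126e-01]
```

View pics/d4.png

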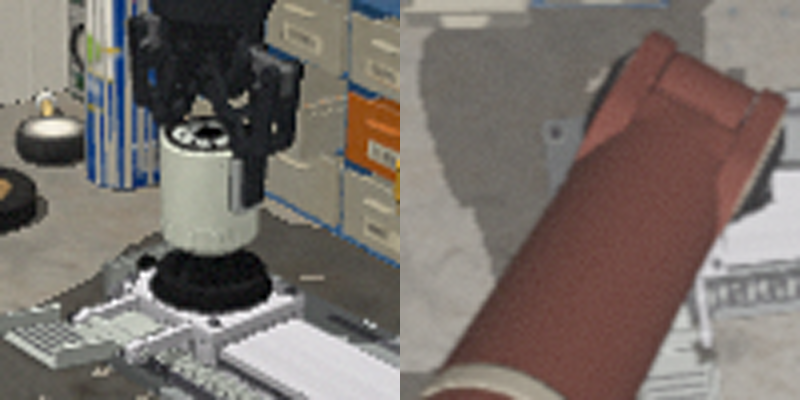

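The filter hangs just above the ring: its mouth hole is at about (205,131) and the ring rim centre at about (212,272). I'll check alignment against the projections.

```bash
python3 - <<'E'
from h import *
for n,X in(("mouth",[.5665,.0159,.1483]),("ring",[.5662,.0144,.058]),("dx+5mm",[.5715,.0159,.1483]),("dy+5",[.5665,.0209,.1483])):
    p=proj("scene",X);print(n,p.round(2),((p-[300,160])*4).round(1))
E
```

```text
mouth [352.52 193.91] [210.1 135.6]
ring [352.36 226.63] [209.4 266.5]
dx+5mm [354.12 193.49] [216.5 133.9]
dy+5 [351.33 193.31] [205.3 133.2]
```

```bash
python3 - <<'E'
from h import *
P=W(0,.1115,0)
f0=np.mean([lforce() for _ in range(1)],axis=0)
for z in np.r_[.168,.164,np.arange(.162,.145,-.0015)]:
    arm.line_to([P[0],P[1],z],.05); f=lforce()-f0; print(round(z,4),arm.read_tool_pos()[2].round(4),f.round(2),np.round(arm.read_wrist_torque(),2))
    if f[2]>6: break
arm.pause(.3);print(lforce()-f0,arm.read_time())
E
```

```text
0.168 0.1674 [0.23 0.84 0.  ] [-0.03 -0.02 -0.02]
0.164 0.1636 [-0.61  0.75 -0.64] [-0.01 -0.01 -0.01]
0.162 0.1619 [-0.53  0.78 -0.01] [-0.01 -0.01 -0.03]
0.1605 0.1604 [-0.34  0.52 -0.6 ] [-0.03 -0.02  0.05]
0.159 0.1589 [-0.62  1.33 -0.76] [-0.04  0.03 -0.03]
0.1575 0.1574 [-0.16  1.17 -1.04] [ 0.01  0.03 -0.01]
0.156 0.1559 [-0.38  0.26 -0.09] [-0.05  0.01  0.01]
0.1545 0.155 [ 0.51 -0.95  3.24] [-0.2  -0.01  0.01]
0.153 0.1542 [-0.62 -1.07  7.35] [-0.14  0.18 -0.01]
[-0.58 -1.13  7.49] 22.2333
```

```bash
python3 - <<'E'
from h import *
def probe(dx,dy):
    P=W(dx,.1115+dy,0)
    arm.line_to([P[0],P[1],.158],.06); arm.pause(.1); f0=lforce()
    arm.line_to([P[0],P[1],.153],.06); arm.pause(.15)
    f=(lforce()+lforce())/2-f0; print(dx,dy,arm.read_tool_pos()[2].round(4),f.round(2),np.round(arm.read_wrist_torque(),2))
for d in((0,0),(0,-.002),(0,-.004),(-.002,-.002),(.002,-.002)): probe(*d)
print(arm.read_time())
E
```

```text
0 0 0.1538 [ 1.25 -0.98  7.76] [-0.18  0.14 -0.  ]
0 -0.002 0.1539 [-0.56  0.68  6.79] [ 0.05  0.31 -0.03]
0 -0.004 0.1539 [0.1  2.97 8.49] [ 0.44  0.28 -0.01]
-0.002 -0.002 0.1538 [ 5.88 -0.06  4.41] [-0.03 -0.99 -0.03]
0.002 -0.002 0.1538 [-1.92 -0.3   9.39] [0.09 0.51 0.06]
25.9917
```

```bash
python3 - <<'E'
from h import *
import cv2
P=W(-.0005,.11,0)
arm.line_to([P[0],P[1],.158],.06); arm.pause(.15); f0=lforce()
arm.line_to([P[0],P[1],.1538],.04); arm.pause(.2)
print(lforce()-f0,np.round(arm.read_wrist_torque(),2))
arm.move_gripper(.8); arm.move_gripper(1.0); arm.pause(.2)
arm.line_to([P[0],P[1],.26],.15)
Q=W(-.16,.11,.25); arm.line_to(Q,.2)
print(arm.read_time())
s=snapshot("scene");t=snapshot("top")
cv2.imwrite("pics/s5.png",s);cv2.imwrite("pics/t5.png",t)
cv2.imwrite("pics/d5.png",np.hstack([cv2.resize(s[160:260,300:400],(400,400),interpolation=cv2.INTER_CUBIC),cv2.resize(t[130:230,290:390],(400,400),interpolation=cv2.INTER_CUBIC)]))
E
```

```text
[ 1.57 -1.13  1.28] [-0.18 -0.56  0.04]
29.4167
```

View pics/d5.png

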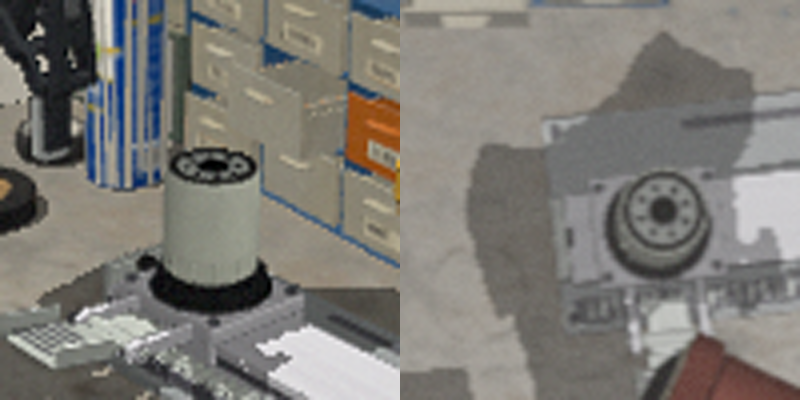

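The filter is seated upright. Its mouth hole is at scene pixel (353,200.8) and top pixel (355.8,182.5). Next I'll locate the spout tip from its colour and choose the notch.

```bash
python3 - <<'E'
from h import *
import cv2
for z,y in((.1295,.11),(.1295,.1125)): print(proj("scene",W(0,y,z)).round(2),proj("top",W(0,y,z)).round(2))
s=cv2.imread("pics/scene0.png");h=cv2.cvtColor(s,cv2.COLOR_BGR2HSV)
m=((h[...,0]>15)&(h[...,0]<32)&(h[...,1]>150)&(h[...,2]>90))
for v in range(195,218):
    u=np.where(m[v,395:425])[0]+395
    print(v,(u.min(),u.max(),u.mean()) if len(u) else None)
for y in(-.05,-.055,-.06,-.065): print(y,proj("scene",W(0,y,.148)).round(2),proj("scene",W(0,y,.165)).round(2),proj("top",W(0,y,.17)).round(2))
t=cv2.imread("pics/top0.png");h=cv2.cvtColor(t,cv2.COLOR_BGR2HSV)
m=((h[...,0]>12)&(h[...,0]<32)&(h[...,1]>90)&(h[...,2]>90))
for v in range(155,180):
    u=np.where(m[v,408:428])[0]+408
    if len(u):print(v,u.min(),u.max())
E
```

```text
[352.71 201.03] [355.62 182.42]
[352.06 200.74] [354.71 182.52]
195 (np.int64(413), np.int64(417), np.float64(415.0))
196 (np.int64(411), np.int64(418), np.float64(414.5))
197 (np.int64(409), np.int64(419), np.float64(414.0))
198 (np.int64(408), np.int64(421), np.float64(414.5))
199 (np.int64(405), np.int64(422), np.float64(413.88235294117646))
200 (np.int64(399), np.int64(419), np.float64(409.0))
201 (np.int64(399), np.int64(419), np.float64(409.0))
202 (np.int64(399), np.int64(418), np.float64(408.5))
203 (np.int64(399), np.int64(416), np.float64(407.5))
204 (np.int64(399), np.int64(413), np.float64(405.7857142857143))
205 (np.int64(399), np.int64(406), np.float64(402.5))
206 (np.int64(399), np.int64(404), np.float64(401.5))
207 (np.int64(399), np.int64(404), np.float64(401.5))
208 (np.int64(399), np.int64(404), np.float64(401.5))
209 (np.int64(399), np.int64(404), np.float64(401.5))
210 (np.int64(400), np.int64(403), np.float64(401.5))
211 (np.int64(400), np.int64(403), np.float64(401.5))
212 (np.int64(400), np.int64(403), np.float64(401.5))
213 (np.int64(400), np.int64(403), np.float64(401.5))
214 (np.int64(400), np.int64(402), np.float64(401.0))
215 None
216 None
217 None
-0.05 [400.01 214.59] [400.4  207.64] [417.18 173.67]
-0.055 [401.66 215.3 ] [402.07 208.33] [419.09 173.46]
-0.06 [403.32 216.02] [403.74 209.03] [421.   173.25]
-0.065 [405.   216.74] [405.43 209.73] [422.9  173.04]
159 414 419
160 413 419
161 414 419
162 414 419
163 415 419
164 415 419
165 416 419
166 416 419
167 416 419
168 416 419
169 416 419
170 417 419
171 417 420
172 416 420
173 415 420
174 415 420
175 416 419
176 416 417
```

The model matches the mouth to within a millimetre. The tip is at local y≈-0.054, so the candidate notch is q=0.07. I'll press, slide back, and look before releasing.

```bash
python3 - <<'E'
from h import *
import cv2
arm.line_to(W(-.16,.11,.22),.15)
arm.move_gripper(.12)
arm.line_to(W(-.133,.11,.15),.15)
arm.line_to(W(-.133,.11,.124),.08); arm.pause(.1); print(local(arm.read_tool_pos()),lforce())
arm.line_to(W(-.133,.11,.1022),.03); print(local(arm.read_tool_pos()),lforce())
for y in(.08,.0,-.04,-.05):
    arm.line_to(W(-.133,y,.1022),.05); print(y,local(arm.read_tool_pos()).round(4),lforce())
arm.pause(.3);print(local(arm.read_tool_pos()).round(4),lforce(),arm.read_time())
s=snapshot("scene");cv2.imwrite("pics/s6.png",s);cv2.imwrite("pics/t6.png",snapshot("top"))
cv2.imwrite("pics/d6.png",cv2.resize(s[190:270,350:440],(675,600),interpolation=cv2.INTER_CUBIC))
E
```

```text
[-0.13274196  0.10991997] [-0.23  0.49 -0.75]
[-0.13348532  0.10989738] [-5.22 -0.05 18.59]
0.08 [-0.1334  0.079 ] [-4.15 -1.26 16.81]
0.0 [-0.1331 -0.0005] [-4.8   0.96 15.26]
-0.04 [-0.1329 -0.0414] [-4.26 -0.27 13.71]
-0.05 [-0.1329 -0.052 ] [-3.64 -0.84 13.04]
[-0.1329 -0.052 ] [-4.28 -1.09 13.95] 36.7667
```

View pics/d6.png

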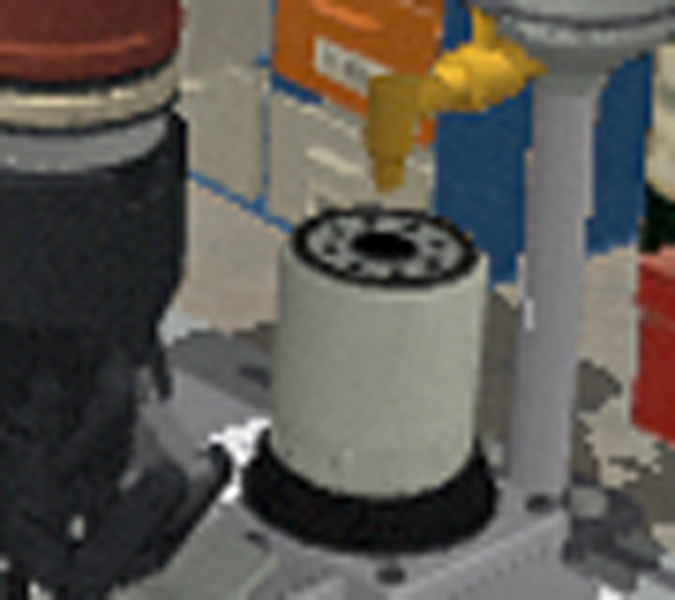

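The filter is under the spout, with its hole at (385,245) and the tip at (388,187) in the crop. I'll compute the mouth-to-tip offset and check that the filter is level.

```bash
python3 - <<'E'
from h import *
import cv2
s=cv2.imread("pics/s6.png")
w=s[217:229,395:408].max(2).astype(float);g=np.clip(60-w,0,None)
k,l,st,ce=cv2.connectedComponentsWithStats((w<45).astype(np.uint8));print(st.tolist(),(ce+[395,217]).round(2).tolist())
for q in(.06,.065,.07,.075): print(q,"mouth",proj("scene",W(0,q-.12,.1295)).round(2),"tip",proj("scene",W(0,q-.12,.148)).round(2),"low side",proj("scene",W(0,q-.12,.0625)).round(2))
E
```

```text
[[0, 0, 13, 12, 108], [0, 1, 3, 1, 3], [4, 1, 1, 2, 2], [7, 1, 3, 1, 3], [9, 3, 1, 1, 1], [12, 2, 1, 1, 1], [2, 4, 8, 4, 23], [0, 8, 3, 2, 3], [3, 9, 10, 2, 11], [12, 8, 1, 1, 1]] [[401.06, 222.35], [396.0, 218.0], [399.0, 218.5], [403.0, 218.0], [404.0, 220.0], [407.0, 219.0], [400.61, 222.35], [396.0, 225.67], [402.45, 226.91], [407.0, 225.0]]
0.06 mouth [402.87 223.53] tip [403.32 216.02] low side [401.29 249.86]
0.065 mouth [401.22 222.79] tip [401.66 215.3 ] low side [399.68 249.04]
0.07 mouth [399.58 222.05] tip [400.01 214.59] low side [398.09 248.23]
0.075 mouth [397.95 221.32] tip [398.37 213.88] low side [396.51 247.43]
```

```bash
python3 - <<'E'
from h import *
import cv2
s=np.mean([snapshot("scene").astype(float) for _ in range(8)],axis=0);t=np.mean([snapshot("top").astype(float) for _ in range(8)],axis=0)
np.savez("avg6.npz",s=s,t=t)
np.set_printoptions(linewidth=200)
b=s[...,0]
print("tip blue cols394-409");print(b[206:218,394:410].round().astype(int))
print("hole");print(s[218:228,394:410].mean(2).round().astype(int))
print("sides cols 384-392 / 411-420"); print(b[232:246:3,384:393].round().astype(int));print(b[232:246:3,411:421].round().astype(int))
print("top view blue");print(t[164:190,405:428,0].round().astype(int))
print(arm.read_time())
E
```

```text
tip blue cols394-409
[[134 130 110 111  82  30  29  30  33  31  29  65  22  20  79  91]
 [116 115 134 135  65  26  29  27  32  30  31  85  26  20  92  93]
 [116 113 116 127  86  32  24  31  31  33  29  31  18  36  91  93]
 [115 115 115 116  86  30  26  30  31  31  29  90  58  96  94  89]
 [136 120 116 114 119  47  28  29  30  25  68 106 107 105  91  90]
 [149 143 128 120 118  83  30  27  28  20 132 121 111 120  91  90]
 [129 146 149 143 128  83  32  26  27  29 112 120 139 145  96  90]
 [115 118 126 126 127  88  32  24  24  54 112 110 107 129  92  92]
 [116 117 114 115 116 123  41  28  34  63 112 112 110 128  90  89]
 [120 117 115 116 118 119  68  62  82 115 115 113 110 101  89  89]
 [126 123 117 115 116 117 116 118 116 117 115 114 111 102  92  86]
 [ 80 102 108  71  71  71  68 109 111 110 110 111 108 102  91  90]]
hole
[[ 22  37  38  41  46  40  48  53  40  28  28  45  45  86  62  61]
 [ 66 117 122 124  70  34  92 122 125  97  90  45  56  34  20  48]
 [ 67  81 118 118  91  60 116 118 118  90  34  44 118 100  61  36]
 [ 90  68 114  61  27   2   1   0  11  53  99 118 120 114 113  98]
 
[... 2635 characters left out ...]
5  78 105 131 143 148 150]
 [100 108 122 111  70  68  91 115 126 129 130 128 122 106  76  60  80 118 135 144 149 149 150]
 [ 98 102 107 113 107  82  61  59  67  78  85  79  65  59  63  87 112 125 142 151 155 163 171]
 [102 101 102 105 118 115  92  86  88  79  74  76  81  89  95 109 103 113 143 152 158 188 207]
 [106 102  99 102 106 105 112 128 135 126 113 123 129 121  96  66  78 127 150 151 153 183 206]
 [117 102 101 101 100 102 102 105 107 106 103 103 100  85  59  60 106 142 151 148 150 167 196]
 [100  96  98 100 102 101 102 101 102 100  97  89  66  46  54  93 136 152 147 136 138 158 193]
 [ 64  69  81  93  95  97  97  95  94  83  70  58  46  57  89 133 152 150 129  92 102 138 182]]
37.6667
```

The hole is currently aligned with the tip at q≈0.067, so the nearest notch is 0.07. I'll nudge it 2.5 mm towards that notch and release.

```bash
python3 - <<'E'
from h import *
import cv2
arm.line_to(W(-.133,-.0475,.1022),.02);arm.pause(.2);print(local(arm.read_tool_pos()).round(4),lforce())
arm.line_to(W(-.133,-.0475,.122),.04)
arm.line_to(W(-.15,-.0475,.20),.15)
arm.movep([.40,.15,.26],DOWN);arm.pause(.3)
s=np.mean([snapshot("scene").astype(float) for _ in range(4)],axis=0);t=np.mean([snapshot("top").astype(float) for _ in range(4)],axis=0)
np.set_printoptions(linewidth=200)
print(s[218:228,394:410].mean(2).round().astype(int))
for q in(.06,.07): print(q,proj("scene",W(0,q-.12,.1295)).round(2),proj("top",W(0,q-.12,.1295)).round(2))
print(arm.read_time())
cv2.imwrite("pics/d7.png",np.hstack([cv2.resize(s[190:290,340:440],(400,400),interpolation=cv2.INTER_CUBIC),cv2.resize(t[140:240,360:460],(400,400),interpolation=cv2.INTER_CUBIC)]))
E
```

```text
[-0.1329 -0.0493] [-4.34 -0.99 13.98]
[[126 128 128 159 108 162 170 129  99  58  53  60  56  82  58  58]
 [200 209 209 116  32 144 201 207 211 114 148 162  86  35  21  54]
 [105 195 174 129 104  74 118 150 175 107  58 111 113  90  58  28]
 [209 128  21   0   1   2   2   0   1  32  90 114  80  76 110  78]
 [202 108  37   1   3   4   1   1   0   2  55 124  88  71 101 130]
 [203 171 104  68  62  42  28  39  50  69 154 197 197 202 209 208]
 [200 112  54 177 190 146 106 121 146 172 207 122  62 142 196 120]
 [ 61 101  93 195 201 201 158  37  95 194 202 202 200 120  69  43]
 [ 69  51  37  64  65  62 107  62 105 108 107  66  36  26  81 117]
 [192 157 125  89  99  88  69  70  68  67  60  82 118  97 226 176]]
0.06 [402.87 223.53] [417.92 175.63]
0.07 [399.58 222.05] [414.24 176.03]
41.3583[ WARN:0@7.857] global loadsave.cpp:1063 imwrite_ Unsupported depth image for selected encoder is fallbacked to CV_8U.
```

View pics/d7.png

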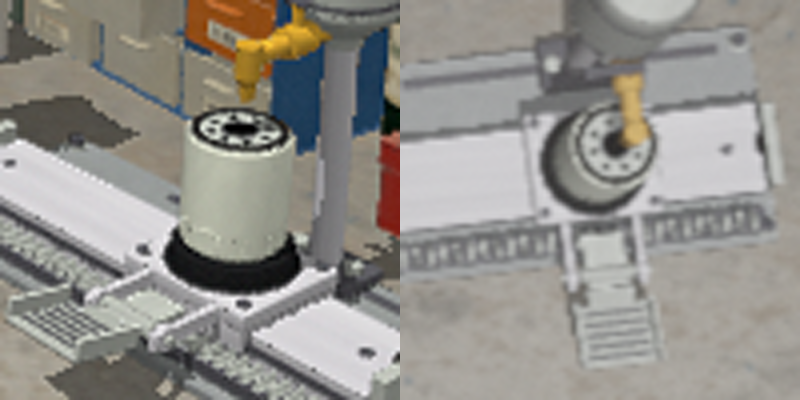

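The carriage is locked at q=0.070: the hole centroid at 399.65 px matches the predicted 399.6. The tab is up, the filter is level, and the spout sits within about 2–3 mm of the hole, so 0.07 is the nearest notch. Handing in.

```bash
python3 -c "
from station import ticket
print(ticket.finish_job())"
```

```text
the job is handed in; nothing more can be done
None
```

I handed the job in at about 41 s: the filter is seated level in the ring, open end up, and the carriage is locked with the tab up at notch 0.07, the notch nearest the spout, with the hole about 2–4 mm off the spout's centre by my measurements.

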